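Hold down the recessed reset of the mosaic tile grinder

TASK

The tile grinder has tripped. Tip its small round splash lid clearly up by the lug, the far edge still resting on the rim, then lift it off and lay it flat, lug up, on the cork mat. Then take the pick from the wooden stand, put its steel shaft down through the hole in the uncovered guard plate and press the recessed reset button fully down; finish while still holding the pick and keeping the button down, and leave everything else on the bench where it is.

Things in the scene. Friction and masses are not known exactly. Their poses are not given: they have to be found in the camera images.
- grinder: Fixed bench grinder, grey box 240 (x) x 170 (y) mm, deck 70 mm high. Origin: centre of its underside, z up. At local (-60, 0) mm stands a round aluminium well, 96 mm outside, 84 mm inside diameter, rim 115 mm above the bench. At local x = +55 a grinding bit up to 103 mm high, at x = +116 a clear splash shield 160 mm wide, up to 160 mm high.
- reset_hole (a point): Centre of the 16 mm round hole in the steel guard plate in the well, on the plate's upper face: 100 mm above the bench, 15 mm below the rim, hidden by the lid. Plate 6 mm thick. Axes as the grinder. The white reset button (24 mm across) lies straight under the hole, its top 22 mm below this point when up, 28 mm when fully down.
- reset (a joint): Travel of the reset button, m: 0 up, 0.006 fully down. A spring: about 1.8 N starts it, 5.4 N takes it fully down; it comes back up when released.
- lid: Loose aluminium lid on the well, about 90 g. Origin: centre of its underside, z up. From below: spigot 72 mm across, 6 mm deep, inside the well; flange 102 mm across, 5 mm thick, resting on the rim (origin 6 mm below the rim); black upright lug on its -x side, which faces roughly the robot: 20 mm along x, 12 along y (pinch this), 25 tall, centred at local x = -36 mm, top at local z = 36 mm.
- lid_lug (a point): Centre of the top of the lid's lug (lid local (-36, 0, 36) mm).
- lid_heel (a point): Point on the underside of the flange at the edge farthest from the lug (lid local (48, 0, 6) mm), over the rim's outer edge: the edge about which the lid tips up.
- mat: Fixed cork mat 130 x 130 x 4 mm flat on the bench in front of the robot, where the lid goes. Origin: centre of its underside.
- stand: Fixed wooden tool stand, a block 70 (x) x 120 (y) x 80 (z) mm with two 8 mm holes in its top at local y = +25 and -25 mm, one holding the pick and one the brush, either way round. Origin: centre of its underside.
- pick: Pick standing loose and upright in the stand, about 60 g: blunt round steel shaft, 6 mm across, 74 mm long (down in the hole), then a round wooden handle 16 mm across, 60 mm long, ending in a 22 mm ball; 149 mm overall. Origin: lower end of the shaft, z up along it. The handle's shoulder (local z = 74 mm) rests on the stand's top.
- pick_tip (a point): Lower end of the pick's shaft (same as its origin).
- pick_grip (a point): On the handle's axis where it is best gripped, 110 mm above the tip.
- brush: Bystander: small flat brush standing bristles up in the other hole of the stand, 50 mm from the pick, 28 mm wide, its top 58 mm above the stand's top. Origin: lower end of its stem. Leave alone.
- basket_grey: Bystander: round basket of grey tiles, 128 mm across, 55 mm high, near the middle of the bench. Origin under its centre. Leave alone.
- nippers: Bystander: tile nippers lying flat, about 180 mm long, 16 mm high, at the left. Leave alone.
- phone: Bystander: phone lying flat, 150 x 72 x 8 mm, at the right. Leave alone.

How it is judged:
On the way, in this order (a step that is already met when the one before it is completed fails the run):
1. the lid is tipped up at the lug, its opposite edge still at the rim (angle between lid's own z axis and vertical above 0.15 rad and z of lid in the frame of reset_hole above 0.012 m and horizontal distance between lid_heel and reset_hole below 0.065 m and z of lid_heel in the frame of reset_hole below 0.03 m), for 0.1 s.
2. the lid lies flat, lug up, on the mat and is let go (horizontal distance between lid and mat below 0.05 m and height (world z) of lid below 0.012 m and angle between lid's own z axis and vertical below 0.1 rad and linear speed of lid below 0.03 m/s and contact force between the fingers and lid below 0.1 N), for 0.2 s.
3. the pick is drawn out of the stand (height (world z) of pick_tip above 0.085 m), for 0.1 s.
4. the pick, held in the fingers and through the hole, holds the reset button down (value of joint reset above 0.0045 m and horizontal distance between pick_tip and reset_hole below 0.008 m and z of pick_tip in the frame of reset_hole below -0.018 m and contact force between pick and grinder above 1 N and contact force between the fingers and pick above 1 N), for 0.5 s.
At the end, for the whole second after the job is handed in: Ends holding: pick in the fingers, its tip through the hole (within 8 mm of the axis, 18 mm deep or more), pushing over 1 N, the button at least 4.5 of 6 mm down through the last second; lid at rest, let go, flat (0.1 rad), lug up, its centre within 50 mm of the mat's (all of step 2 and all of step 4); the arm keeps its last pose, push and grip.
It fails at once if a bystander (basket, nippers, phone or brush) is pushed more than 30 mm (distance of any of basket_grey, nippers, phone, brush from where it was at the start of the episode above 0.03 m).
It also fails if it takes over 61 s, if anything falls off the work surface, if the arm or the gripper's body presses on something with over 40 N, if the wrist force passes 120 N, or if a joint passes its speed limit or range.

ROBOT

A 6-joint arm with a two-finger parallel gripper is mounted at the origin on the work surface. World frame = base frame: x ahead of the robot, y to its left, z up, the work surface at z = 0. Lengths are in m, angles in rad, forces in N, time in s.
With the tool pointing down it reaches from about 0.375 to 0.975 m from the base axis. Payload 3.8 kg.
Tool frame: the origin (TCP) lies at the very end of the fingers, on their centre line; the grasp point (between the pads) lies 19 mm behind it; z points along the fingers, y is the line along which they close (so a half turn about z gives the same grasp; the last joint's range is limited). The gripper opens to 85 mm and grips with 20 to 120 N. Pads are 22 mm wide; open, the fingers measure 114 mm over their backs; the gripper's body (76 mm by 85 mm) begins 54 mm behind the grasp point. The pads swing forward as they close: fully open they stand 13 mm farther back than shut.
Start: joints at [1.154, 0.264, 1.604, -0, 1.274, -0.037], TCP at [0.25, 0.627, 0.231] pointing down, gripper open.
Joint ranges: [-2.63, 2.63], [-0.94, 2.18], [0.31, 2.57], [-1.31, 4.45], [0, 2.66], [-2.55, 2.55]. Speed limits (rad/s): [2.57, 2.57, 3.14, 3.14, 3.14, 3.14].

INTERFACE

Orientations are given as a rotation vector (axis times angle).
In Python, from workcell import read_state, read_camera, calibration, finish_job gives the robot as it stands.
- The arm moves only by the tool step_arm, never from a script. Its argument "commands" is a list of rows, each an object of numbers: "fingers": the gripper's target within -1 to 1 (shut at 1, half-way at 0, fully open at -1); "dx", "dy", "dz": the shift along the tool's x, y, z in m; "roll": the turn about the tool's z in degrees. In form: [{"fingers": .., "dx": .., "dy": .., "dz": .., "roll": ..}, ...]. A call has 1 to 8 rows; each row is the pose to reach, as a shift and turn from the pose commanded when the call began, along the tool's axes at that moment; what a row does not reach only later rows make up. A row lasts 1/8 s, in which the tool goes at most 62.5 mm and 10.7 degrees, less where a joint would pass 70% of its speed; a pose out of reach is approached as far as the arm can. A call with a gripper value outside its range is refused whole. The fingers move at their own pace and stop on an object; "squeeze" is the grip in N (left out, the last holds). Time passes only in rows, so rows that repeat a pose let the fingers close. It gives the time, the measured TCP pose, the force, the opening and the grip force at its end, in the units of the state.
- read_state(): the state, without advancing time (a new reading comes with each control period).
- read_camera(name): name is "scene" or "top" or "wrist"; returns (picture, depth): 420x560x3 uint8, blue, green, red; 420x560 float32, m along the optical axis (not along the pixel's ray), 0 where there is no reading.
- calibration(name): a dict with "intrinsics" (3x3 intrinsics, pixels), "k1" (the pictures are not rectified: a ray, as slopes to the right and down, at radius r is drawn at 1 + k1 r^2 times it, then the intrinsics apply), "world_to_cam" (4x4, takes a point from world to camera coordinates). Camera axes: x right, y up, looking along -z (the intrinsics and any distortion apply to the point x, -y, -z); pixel columns grow to the right and rows downward; lengths in m; the calibration is good to about 2 mm. A picture is of the moment at which its call begins: read the wrist's pose just before it. calibration takes no time and is no camera call; for the wrist camera it gives the pose at the moment of the call.
- finish_job(): hands the job in; it is judged then, once.
The state is a dict: "time": time; "q": joint angles; "joint_vel": joint speeds; "joint_torque": joint torques, N m; "tool_pos": TCP position; "tcp_rot": TCP orientation; "wrist_force": force on the tool from outside, world axes, zero at the start; "torque": the same for the moment, N m; "width": opening from 0.0 (shut) to 1.0 (fully open); "grip_force": force on a finger pad.
Only numpy, scipy, OpenCV 4.12 (cv2) and the standard library are available. Lean on these libraries where they do the work, as an engineer would, in place of code of your own. Each camera call takes 0.05 s, during which the arm holds its last target. There are 200 camera calls.

## Working session

There is one attempt and no reset: what is moved stays moved. The work goes in short steps, Python scripts to look and compute and a tool call to move; the robot and the scene stay as the last step left them, time stands still between calls to the robot, and variables do not carry over. Pictures are saved under pics/ and viewed, at most 10 in all, crops included, and the job is handed in when it is done.

Besides the shell and the picture viewer there is one more tool, called after "Call:" as name(argument=value, ...), one argument or row to a line, values as JSON. step_arm: Moves the arm, as the interface text tells. Its arguments: {"type":"object","properties":{"commands":{"type":"array","items":{"type":"object","properties":{"fingers":{"type":"number"},"dx":{"type":"number"},"dy":{"type":"number"},"dz":{"type":"number"},"roll":{"type":"number"}}}},"squeeze":{"type":"number"}},"required":["commands"]}

```bash
ls; mkdir -p pics; cat > h.py <<'E'
import numpy as np, cv2
from workcell import *
def grab(name,out=None):
    c=calibration(name); im,d=read_camera(name)
    if out: cv2.imwrite('pics/'+out,im)
    return c,im,d
def cloud(c,d):
    K=np.array(c['intrinsics']);k1=c['k1'];T=np.linalg.inv(np.array(c['world_to_cam']))
    v,u=np.mgrid[:d.shape[0],:d.shape[1]]
    p=np.stack([u.ravel(),v.ravel()],1).astype(float)[:,None]
    n=cv2.undistortPoints(p,K,np.array([k1,0,0,0,0.])).reshape(-1,2)
    z=d.ravel()
    P=np.stack([n[:,0]*z,-n[:,1]*z,-z,np.ones_like(z)],1)@T.T
    W=P[:,:3].reshape(d.shape+(3,)); W[d<=0]=np.nan
    return W
def proj(c,X):
    X=np.atleast_2d(X);T=np.array(c['world_to_cam']);Y=X@T[:3,:3].T+T[:3,3]
    n=np.stack([Y[:,0],-Y[:,1]],1)/-Y[:,2:]
    n*=1+c['k1']*(n**2).sum(1,keepdims=True)
    K=np.array(c['intrinsics']);return n*[K[0,0],K[1,1]]+[K[0,2],K[1,2]]
def pose():
    s=read_state();from scipy.spatial.transform import Rotation as R
    return s,np.array(s['tool_pos']),R.from_rotvec(s['tcp_rot']).as_matrix()
E
python3 - <<'E'
from h import *
s,p,R=pose();print(s['time'],p,R.round(3),s['width'])
for n in('scene','top'):
    c,im,d=grab(n,n+'0.png');W=cloud(c,d);np.savez(n+'0.npz',im=im,d=d,W=W);print(n,np.linalg.inv(np.array(c['world_to_cam']))[:3].round(3).tolist(),c['k1'])
E
```

```text
pics
0.0 [0.24995295 0.62623733 0.22997307] [[-0.929  0.371 -0.001]
 [ 0.371  0.929 -0.002]
 [ 0.    -0.002 -1.   ]] 1.0031060687293323
scene [[0.055, -0.752, 0.657, 1.538], [0.998, 0.053, -0.022, -0.043], [-0.018, 0.657, 0.753, 1.213]] 0.04223210999569842
top [[0.028, 0.983, -0.182, 0.257], [-1.0, 0.027, -0.01, -0.016], [-0.005, 0.182, 0.983, 1.678]] -0.04594344576219331
```

View pics/top0.png

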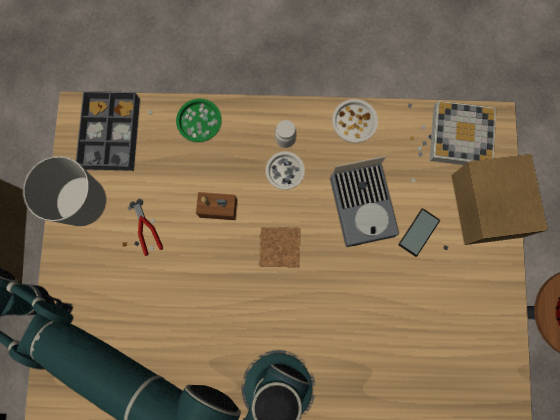

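View pics/scene0.png

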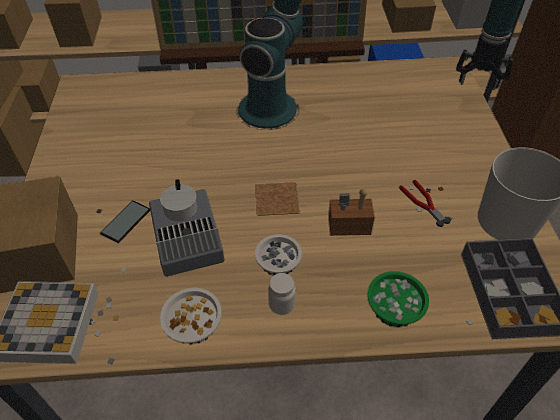

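The top view shows the lid at (372,218) with its lug at (374,229), the mat at (280,247) and the stand at (216,206). The pick is the left hole, at (206,200), and the brush is at (222,203). The scene view agrees: the pick is at (362,197), on the +y side.

```bash
python3 - <<'E'
from h import *
for n in('top','scene'):
    f=np.load(n+'0.npz');W=f['W'];im=f['im'].astype(int)
    z=W[...,2];x=W[...,0];y=W[...,1]
    def st(name,m):
        P=W[m];print(n,name,len(P),'mean',P.mean(0).round(4),'min',P.min(0).round(3),'max',P.max(0).round(3))
        if len(P)>20:
            r=cv2.minAreaRect(P[:,:2].astype(np.float32));print('   rect',np.round(r[0],4),np.round(r[1],4),round(r[2],2))
    g=(x>.45)&(x<.85)&(y<-.1)&(y>-.5)
    st('deck',g&(abs(z-.07)<.006)); st('flange',g&(abs(z-.12)<.004)); st('lugtop',g&(z>.135)&(z<.155)&(x<.6))
    s=(x>.4)&(x<.75)&(y>.05)&(y<.35)
    st('standtop',s&(abs(z-.08)<.006)); st('onstand',s&(z>.1)&(z<.2)&(y>.19)); st('ball',s&(z>.14)&(z<.2));
    m=(x>.4)&(x<.62)&(abs(y+.03)<.12)&(im[...,2]-im[...,0]>40)&(im[...,2]<190)&(z<.02)
    h=cv2.cvtColor(f['im'],cv2.COLOR_BGR2HSV)
    print({k:(W[v,u].round(3).tolist(),h[v,u].tolist()) for k,(u,v) in (dict(mat=(280,247),table=(310,290),lid=(372,218),lug=(374,229),pick=(206,200),brush=(222,203)) if n=='top' else dict(mat=(277,198),lug=(177,184),pick=(362,195),brush=(344,197))).items()})
E
```

```text
top deck 2407 mean [ 0.5936 -0.2567  0.0707] min [ 0.45  -0.368  0.064] max [ 0.848 -0.157  0.076]
   rect [ 0.6603 -0.248 ] [0.4015 0.1754] 10.77
top flange 603 mean [ 0.5339 -0.2743  0.1201] min [ 0.474 -0.324  0.116] max [ 0.713 -0.162  0.124]
   rect [ 0.5872 -0.2627] [0.2267 0.1526] 13.87
top lugtop 27 mean [ 0.4891 -0.2747  0.1441] min [ 0.479 -0.28   0.139] max [ 0.499 -0.27   0.149]
   rect [ 0.4891 -0.2747] [0.0102 0.0199] 88.41
top standtop 638 mean [0.5653 0.2118 0.0799] min [0.528 0.151 0.074] max [0.604 0.274 0.086]
   rect [0.5669 0.2125] [0.1213 0.0712] 87.03
top onstand 78 mean [0.5651 0.2231 0.1381] min [0.558 0.19  0.102] max [0.577 0.248 0.16 ]
   rect [0.5654 0.2189] [0.0582 0.0185] 84.57
top ball 50 mean [0.5658 0.2276 0.1493] min [0.558 0.175 0.141] max [0.577 0.248 0.16 ]
   rect [0.5647 0.2114] [0.0733 0.0185] 84.57
{'mat': ([0.444, 0.005, -0.006], [14, 136, 146]), 'table': ([0.306, -0.096, 0.002], [17, 109, 166]), 'lid': ([0.527, -0.278, 0.118], [25, 20, 151]), 'lug': ([0.489, -0.279, 0.147], [170, 32, 24]), 'pick': ([0.562, 0.231, 0.156], [17, 123, 83]), 'br
[... 400 characters left out ...]
8  -0.282  0.135] max [ 0.503 -0.271  0.148]
   rect [ 0.4912 -0.2764] [0.0219 0.011 ] 4.21
scene standtop 706 mean [0.5738 0.2119 0.08  ] min [0.528 0.152 0.074] max [0.607 0.274 0.086]
   rect [0.5673 0.213 ] [0.1209 0.0774] 88.19
scene onstand 150 mean [0.5719 0.2236 0.1306] min [0.559 0.19  0.1  ] max [0.582 0.248 0.158]
   rect [0.5708 0.2189] [0.0575 0.02  ] 86.2
scene ball 55 mean [0.5722 0.2312 0.1488] min [0.562 0.179 0.14 ] max [0.582 0.248 0.158]
   rect [0.5732 0.2133] [0.0193 0.0685] 2.16
{'mat': ([0.447, 0.008, 0.006], [13, 135, 115]), 'lug': ([0.502, -0.275, 0.147], [126, 47, 27]), 'pick': ([0.581, 0.235, 0.148], [22, 141, 56]), 'brush': ([0.572, 0.188, 0.134], [130, 57, 27])}
```

Call:
step_arm(
  commands=[
    {"dx":-0.037,"dy":-0.05,"dz":-0.03,"roll":10,"fingers":-0.2},
    {"dx":-0.074,"dy":-0.1,"dz":-0.06,"roll":20,"fingers":-0.2},
    {"dx":-0.111,"dy":-0.15,"dz":-0.08,"roll":30,"fingers":-0.2},
    {"dx":-0.148,"dy":-0.2,"dz":-0.09,"roll":40,"fingers":-0.2},
    {"dx":-0.185,"dy":-0.25,"dz":-0.1,"roll":50,"fingers":-0.2},
    {"dx":-0.222,"dy":-0.3,"dz":-0.1,"roll":60,"fingers":-0.2},
    {"dx":-0.26,"dy":-0.35,"dz":-0.1,"roll":70,"fingers":-0.2},
    {"dx":-0.297,"dy":-0.4,"dz":-0.1,"roll":80,"fingers":-0.2},
  ],
)

```text
time: 1.1
tool_pos: [0.3735, 0.159, 0.3311]
tcp_rot: [2.442, 1.976, 0.001]
wrist_force: [1.5, 0.0, -0.8]
width: 0.599
grip_force: 0.0
```

```bash
cat >> h.py <<'E'
def to(target,yang=None):
    "shift in tool axes and roll to bring TCP to target, tool y at world angle yang (deg)"
    s,p,R=pose();d=R.T@(np.array(target)-p);a=np.degrees(np.arctan2(R[1,1],R[0,1]))
    r=0 if yang is None else -((yang-a+180)%360-180)
    print('t',round(s['time'],2),'tcp',p.round(4),'yang',round(a,1),'-> d',d.round(4),'roll',round(r,1),'q',np.round(s['q'],2))
E
python3 -c "
from h import *
to([.49,-.275,.31],-80)
for n in('top','scene'):
    f=np.load(n+'0.npz');W=f['W'];z=W[...,2];r=np.hypot(W[...,0]-.525,W[...,1]+.274)
    P=W[(abs(z-.12)<.004)&(r<.056)]; print(n,cv2.minEnclosingCircle(P[:,:2].astype(np.float32)))
"
```

```text
t 1.1 tcp [0.3735 0.159  0.3311] yang -12.1 -> d [-0.4001  0.2045  0.0212] roll 67.9 q [ 0.34 -0.31  1.99 -0.    1.47  0.55]
top ((0.5249568819999695, -0.2771569788455963), 0.05104617029428482)
scene ((0.526188313961029, -0.2765483856201172), 0.05229596048593521)
```

Call:
step_arm(
  commands=[
    {"dx":-0.055,"dy":0.028,"dz":0,"roll":10},
    {"dx":-0.11,"dy":0.056,"dz":0,"roll":20},
    {"dx":-0.165,"dy":0.084,"dz":0,"roll":30},
    {"dx":-0.22,"dy":0.112,"dz":0,"roll":40},
    {"dx":-0.275,"dy":0.14,"dz":0,"roll":50},
    {"dx":-0.33,"dy":0.168,"dz":0.01,"roll":60},
    {"dx":-0.385,"dy":0.196,"dz":0.02,"roll":68},
    {"dx":-0.4,"dy":0.2045,"dz":0.02,"roll":68},
  ],
)

```text
invalid input
```

```bash
python3 - <<'E'
from h import *
to([.49,-.275,.31],-80)
c,im,d=grab('wrist','w1.png');W=cloud(c,d);np.savez('w1.npz',im=im,W=W)
z=W[...,2]
r=np.hypot(W[...,0]-.5255,W[...,1]+.276)
P=W[(z>.135)&(z<.152)&(r<.06)];print(len(P),P.mean(0),cv2.minAreaRect(P[:,:2].astype(np.float32)))
P=W[(abs(z-.12)<.005)&(r<.058)];print(len(P),cv2.minEnclosingCircle(P[:,:2].astype(np.float32)),np.median(P[:,2]))
E
```

```text
t 1.1 tcp [0.3735 0.159  0.3311] yang -12.1 -> d [-0.4001  0.2045  0.0212] roll 67.9 q [ 0.34 -0.31  1.99 -0.    1.47  0.55]
0 [nan nan nan] ((0.0, 0.0), (0.0, 0.0), 0.0)
123 ((0.5061793327331543, -0.23917284607887268), 0.015665516257286072) 0.11875507106307842<stdin>:6: RuntimeWarning: Mean of empty slice.
  ret = um.true_divide(
```

View pics/w1.png

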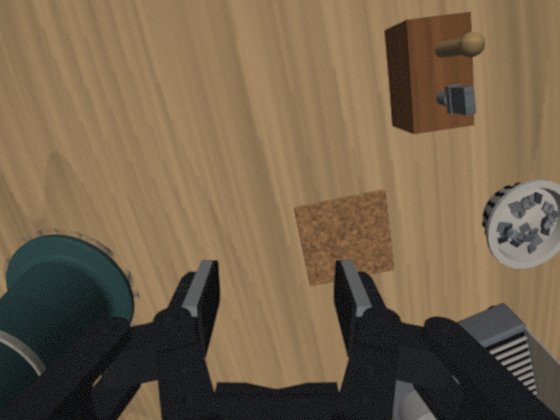

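The wrist view shows the mat with corners at (296,208), (384,191), (394,270) and (309,285). The pick's ball is at (472,44) and the brush at (462,98). The move was refused because it left out "fingers", so I'll resend it.

Call:
step_arm(
  commands=[
    {"dx":-0.055,"dy":0.028,"dz":0,"roll":10,"fingers":-0.2},
    {"dx":-0.11,"dy":0.056,"dz":0,"roll":20,"fingers":-0.2},
    {"dx":-0.165,"dy":0.084,"dz":0,"roll":30,"fingers":-0.2},
    {"dx":-0.22,"dy":0.112,"dz":0,"roll":40,"fingers":-0.2},
    {"dx":-0.275,"dy":0.14,"dz":0,"roll":50,"fingers":-0.2},
    {"dx":-0.33,"dy":0.168,"dz":0.01,"roll":60,"fingers":-0.2},
    {"dx":-0.385,"dy":0.196,"dz":0.02,"roll":68,"fingers":-0.2},
    {"dx":-0.4,"dy":0.2045,"dz":0.02,"roll":68,"fingers":-0.2},
  ],
)

```text
time: 2.15
tool_pos: [0.4919, -0.2749, 0.3089]
tcp_rot: [-3.128, -0.275, 0.005]
wrist_force: [-0.5, -0.7, 0.0]
width: 0.596
grip_force: 0.0
```

```bash
python3 - <<'E'
from h import *
W=np.load('w1.npz')['W']
for u,v in((299,211),(381,194),(391,267),(312,282),(345,237),(472,44)): print('w1',u,v,W[v,u].round(4))
to([.49,-.275,.31],-80)
c,im,d=grab('wrist','w2.png');W=cloud(c,d);np.savez('w2.npz',im=im,W=W)
z=W[...,2]
r=np.hypot(W[...,0]-.5255,W[...,1]+.276)
P=W[(z>.135)&(z<.152)&(r<.06)];print(len(P),P.mean(0),cv2.minAreaRect(P[:,:2].astype(np.float32)))
P=W[(abs(z-.12)<.005)&(r<.058)];print(len(P),cv2.minEnclosingCircle(P[:,:2].astype(np.float32)),np.median(P[:,2]))
E
```

```text
w1 299 211 [0.3871 0.0659 0.0036]
w1 381 194 [0.504  0.0659 0.0016]
w1 391 267 [ 0.5056 -0.0508  0.0038]
w1 312 282 [ 0.3849 -0.0508  0.0029]
w1 345 237 [0.4447 0.0124 0.0028]
w1 472 44 [0.565  0.2398 0.1521]
t 2.15 tcp [ 0.4919 -0.2749  0.3089] yang -79.9 -> d [-0.0019 -0.0002 -0.0011] roll 0.1 q [-0.55  0.02  1.74 -0.    1.39  0.84]
314 [ 0.49135074 -0.27648876  0.14381529] ((0.4903688132762909, -0.2766396701335907), (0.020040644332766533, 0.012035587802529335), 2.006800413131714)
8942 ((0.5259177088737488, -0.2753990590572357), 0.05121498927474022) 0.11973182975806226
```

View pics/w2.png

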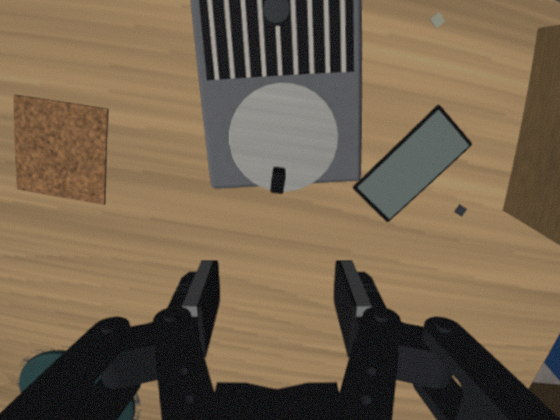

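The wrist view shows the lid at (283,137), with the lug at (278,180) turned about 8° from the grinder. The mat centre measures (0.4455, 0.0075), and its 120 mm spread matches its size.

```bash
python3 -c "
from h import *
to([.4905,-.2766,.125],-88)"
```

```text
t 2.2 tcp [ 0.4925 -0.2753  0.3095] yang -79.9 -> d [-0.0018  0.001   0.1845] roll 8.1 q [-0.55  0.02  1.74 -0.    1.39  0.84]
```

Call:
step_arm(
  commands=[
    {"dx":-0.002,"dy":0.001,"dz":0.06,"roll":8,"fingers":-0.2},
    {"dx":-0.002,"dy":0.001,"dz":0.12,"roll":8,"fingers":-0.2},
    {"dx":-0.002,"dy":0.001,"dz":0.165,"roll":8,"fingers":-0.2},
    {"dx":-0.002,"dy":0.001,"dz":0.184,"roll":8,"fingers":-0.2},
    {"dx":-0.002,"dy":0.001,"dz":0.184,"roll":8,"fingers":-0.2},
    {"dx":-0.002,"dy":0.001,"dz":0.184,"roll":8,"fingers":1},
    {"dx":-0.002,"dy":0.001,"dz":0.184,"roll":8,"fingers":1},
    {"dx":-0.002,"dy":0.001,"dz":0.184,"roll":8,"fingers":1},
  ],
  squeeze=20,
)

```text
time: 3.2
tool_pos: [0.4922, -0.2747, 0.1298]
tcp_rot: [3.139, 0.061, 0.006]
wrist_force: [-0.6, 0.6, 7.0]
width: 0.139
grip_force: 20.8
```

```bash
python3 -c "
from h import *
to([.4905,-.2766,.125],-88);s=read_state();print(s['width'],s['grip_force'],s['wrist_force'])"
```

```text
t 3.2 tcp [ 0.4922 -0.2747  0.1298] yang -87.8 -> d [-0.0018  0.0018  0.0048] roll 0.2 q [-0.55  0.14  1.95  0.    1.05  0.98]
0.13853746586571855 20.793563425540924 [-0.62998304  0.61894695  6.97461005]
```

Call:
step_arm(
  commands=[
    {"dx":0.001,"dy":0,"dz":-0.008,"roll":0,"fingers":1},
    {"dx":0.003,"dy":0,"dz":-0.014,"roll":0,"fingers":1},
    {"dx":0.006,"dy":0,"dz":-0.02,"roll":0,"fingers":1},
    {"dx":0.009,"dy":0,"dz":-0.025,"roll":0,"fingers":1},
    {"dx":0.009,"dy":0,"dz":-0.025,"roll":0,"fingers":1},
  ],
)

```text
time: 3.82
tool_pos: [0.5001, -0.2736, 0.1528]
tcp_rot: [3.14, 0.062, 0.001]
wrist_force: [-0.6, -0.6, -0.8]
width: 0.138
grip_force: 19.9
```

```bash
cat >> h.py <<'E'
def tilt():
    for n in('scene','top'):
        c,im,d=grab(n,'tilt_%s.png'%n);W=cloud(c,d);s,p,R=pose();z=W[...,2]
        m=(np.hypot(W[...,0]-p[0]-.045,W[...,1]-p[1])<.05)&(W[...,0]>p[0]+.025)&(z>.108)&(z<.17)
        P=W[m];med=np.median(P[:,2]);
        A=np.c_[P[:,:2]-p[:2],np.ones(len(P))];w=np.ones(len(P),bool)
        for _ in range(6):
            k=np.linalg.lstsq(A[w],P[w,2],rcond=None)[0];w=abs(A@k-P[:,2])<.004
        print(n,len(P),w.sum(),'slope',k[:2].round(3),'z near/far',[(k@[a,0,1]).round(4) for a in(.03,.085)])
E
python3 -c "
from h import *
to([.4905,-.2766,.125],-88);s=read_state();print(s['width'],s['grip_force'],s['wrist_force']);tilt()"
```

```text
t 3.83 tcp [ 0.5001 -0.2736  0.1528] yang -87.8 -> d [-0.0098  0.0026  0.0278] roll 0.2 q [-0.54  0.13  1.91  0.    1.1   0.99]
0.1376065346283296 19.901795983314514 [-0.58045722 -0.5574175  -0.78191823]
scene 611 458 slope [-0.003  0.   ] z near/far [np.float64(0.143), np.float64(0.1428)]
top 105 82 slope [-0.002  0.046] z near/far [np.float64(0.1413), np.float64(0.1412)]
```

The lid came up flat because the grip held it rigidly. I'll lower it a little and ease the finger target, so the far edge can sag onto the rim.

Call:
step_arm(
  commands=[
    {"dx":-0.003,"dy":0,"dz":0.006,"roll":0,"fingers":1},
    {"dx":-0.003,"dy":0,"dz":0.006,"roll":0,"fingers":1},
    {"dx":-0.003,"dy":0,"dz":0.006,"roll":0,"fingers":0.74},
    {"dx":-0.003,"dy":0,"dz":0.006,"roll":0,"fingers":0.74},
  ],
)

```text
time: 4.42
tool_pos: [0.4966, -0.2735, 0.1463]
tcp_rot: [3.141, 0.061, 0.0]
wrist_force: [0.0, 0.1, -1.1]
width: 0.133
grip_force: 19.9
```

```bash
python3 -c "
from h import *
to([.4905,-.2766,.125],-88);tilt()"
```

```text
t 4.42 tcp [ 0.4966 -0.2735  0.1463] yang -87.8 -> d [-0.0062  0.0028  0.0213] roll 0.2 q [-0.55  0.13  1.93  0.    1.09  0.98]
scene 603 446 slope [-0.021 -0.003] z near/far [np.float64(0.1368), np.float64(0.1356)]
top 107 80 slope [-0.097 -0.071] z near/far [np.float64(0.1404), np.float64(0.1351)]
```

Call:
step_arm(
  commands=[
    {"dx":0,"dy":0,"dz":0,"roll":0,"fingers":0.733},
    {"dx":0,"dy":0,"dz":0,"roll":0,"fingers":0.733},
  ],
)

```text
time: 4.78
tool_pos: [0.4966, -0.2735, 0.1463]
tcp_rot: [3.141, 0.061, 0.0]
wrist_force: [0.9, 0.9, -1.3]
width: 0.131
grip_force: 18.5
```

Grip force is now falling with the target, so I'll keep easing it.

Call:
step_arm(
  commands=[
    {"dx":0,"dy":0,"dz":0,"roll":0,"fingers":0.729},
    {"dx":0,"dy":0,"dz":0,"roll":0,"fingers":0.729},
  ],
)

```text
time: 5.03
tool_pos: [0.4965, -0.2735, 0.1463]
tcp_rot: [3.141, 0.061, 0.0]
wrist_force: [0.1, 0.4, -1.4]
width: 0.138
grip_force: 13.3
```

```bash
python3 -c "
from h import *
to([.4905,-.2766,.125],-88);tilt()"
```

```text
t 5.03 tcp [ 0.4965 -0.2735  0.1463] yang -87.8 -> d [-0.0062  0.0029  0.0213] roll 0.2 q [-0.55  0.13  1.93 -0.    1.09  0.98]
scene 607 435 slope [-0.023  0.009] z near/far [np.float64(0.1368), np.float64(0.1356)]
top 109 87 slope [-0.078 -0.172] z near/far [np.float64(0.1436), np.float64(0.1393)]
```

Call:
step_arm(
  commands=[
    {"dx":0,"dy":0,"dz":0,"roll":0,"fingers":0.724},
    {"dx":0,"dy":0,"dz":0,"roll":0,"fingers":0.722},
    {"dx":0,"dy":0,"dz":0,"roll":0,"fingers":0.722},
  ],
)

```text
time: 5.5
tool_pos: [0.4965, -0.2735, 0.1463]
tcp_rot: [3.141, 0.061, 0.0]
wrist_force: [-0.6, 0.1, -0.7]
width: 0.137
grip_force: 3.9
```

```bash
python3 -c "
from h import *
tilt()"
```

```text
scene 609 455 slope [-0.02 -0.  ] z near/far [np.float64(0.1368), np.float64(0.1358)]
top 107 79 slope [-0.011  0.051] z near/far [np.float64(0.1349), np.float64(0.1343)]
```

Call:
step_arm(
  commands=[
    {"dx":0,"dy":0,"dz":0,"roll":0,"fingers":0.72},
    {"dx":0,"dy":0,"dz":0,"roll":0,"fingers":0.72},
  ],
)

```text
time: 5.85
tool_pos: [0.4966, -0.2735, 0.1464]
tcp_rot: [3.141, 0.061, 0.0]
wrist_force: [-0.3, 0.3, -0.5]
width: 0.14
grip_force: 1.3
```

```bash
python3 -c "
from h import *
tilt()"
```

```text
scene 565 422 slope [-0.199 -0.004] z near/far [np.float64(0.1293), np.float64(0.1184)]
top 85 67 slope [-0.156  0.003] z near/far [np.float64(0.1283), np.float64(0.1197)]
```

Tilted about 0.2 rad with the far edge on the rim. I'll tip it slightly more while loose, then grip firmly and lift.

Call:
step_arm(
  commands=[
    {"dx":0.001,"dy":0,"dz":-0.003,"roll":0,"fingers":0.72},
    {"dx":0.001,"dy":0,"dz":-0.003,"roll":0,"fingers":0.72},
    {"dx":0.001,"dy":0,"dz":-0.003,"roll":0,"fingers":0.722},
  ],
)

```text
time: 6.32
tool_pos: [0.4977, -0.2735, 0.1494]
tcp_rot: [3.141, 0.061, 0.001]
wrist_force: [0.5, -0.7, -0.1]
width: 0.138
grip_force: 2.6
```

```bash
python3 -c "
from h import *
tilt()"
```

```text
scene 571 409 slope [-0.244 -0.022] z near/far [np.float64(0.1312), np.float64(0.1178)]
top 79 61 slope [-0.296 -0.082] z near/far [np.float64(0.1342), np.float64(0.1179)]
```

Call:
step_arm(
  commands=[
    {"dx":0,"dy":0,"dz":0,"roll":0,"fingers":1},
    {"dx":0,"dy":0,"dz":0,"roll":0,"fingers":1},
    {"dx":0,"dy":0,"dz":-0.02,"roll":0,"fingers":1},
    {"dx":0,"dy":0,"dz":-0.05,"roll":0,"fingers":1},
    {"dx":0,"dy":0,"dz":-0.08,"roll":0,"fingers":1},
    {"dx":0,"dy":0,"dz":-0.08,"roll":0,"fingers":1},
  ],
  squeeze=40,
)

```text
time: 7.18
tool_pos: [0.4997, -0.2747, 0.2339]
tcp_rot: [3.137, 0.061, 0.01]
wrist_force: [0.6, 0.4, -1.6]
width: 0.124
grip_force: 40.4
```

```bash
python3 - <<'E'
from h import *
to([.4075,.0075,.23],-88)
f=np.load
c,im,d=grab('top','hole.png');W=cloud(c,d);c2,im2,d2=grab('scene','hole_s.png')
cv2.imwrite('pics/hole2.png',np.hstack([cv2.resize(im[140:270,310:430],None,fx=3,fy=3),cv2.resize(im2[150:280,130:250],None,fx=3,fy=3)]))
for a,b in((W,'top'),(cloud(c2,d2),'scene')):
    z=a[...,2];r=np.hypot(a[...,0]-.526,a[...,1]+.2755)
    P=a[(abs(z-.115)<.004)&(r<.056)];print(b,len(P),cv2.minEnclosingCircle(P[:,:2].astype(np.float32)))
E
```

```text
t 7.17 tcp [ 0.4997 -0.2747  0.2339] yang -87.8 -> d [-0.0811 -0.2856  0.0022] roll 0.2 q [-0.55  0.06  1.83 -0.    1.24  0.99]
top 45 ((0.5198135375976562, -0.2719247341156006), 0.04498416557908058)
scene 153 ((0.527703046798706, -0.2776377201080322), 0.04907397925853729)
```

View pics/hole2.png

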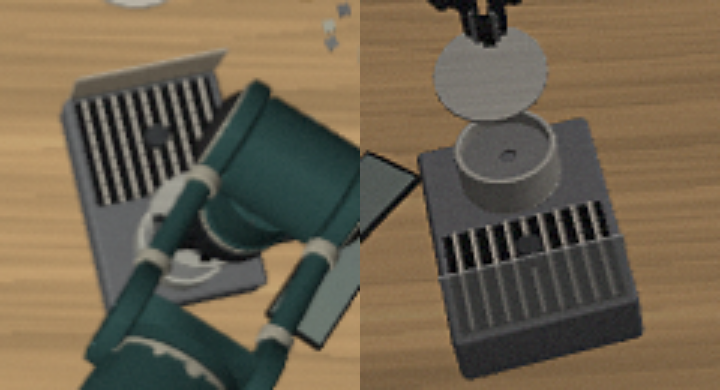

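The wrist holds the tilted lid clear of the grinder, and the hole shows in the scene half at crop (508,155). Next I'll carry the lid to the mat.

Call:
step_arm(
  commands=[
    {"dx":-0.016,"dy":-0.057,"dz":0,"roll":0,"fingers":1},
    {"dx":-0.032,"dy":-0.114,"dz":0,"roll":0,"fingers":1},
    {"dx":-0.049,"dy":-0.171,"dz":0,"roll":0,"fingers":1},
    {"dx":-0.065,"dy":-0.228,"dz":0,"roll":0,"fingers":1},
    {"dx":-0.081,"dy":-0.285,"dz":0.02,"roll":0,"fingers":1},
    {"dx":-0.081,"dy":-0.285,"dz":0.08,"roll":0,"fingers":1},
    {"dx":-0.081,"dy":-0.285,"dz":0.14,"roll":0,"fingers":1},
    {"dx":-0.081,"dy":-0.285,"dz":0.175,"roll":0,"fingers":1},
  ],
)

```text
time: 8.28
tool_pos: [0.4014, 0.0088, 0.0501]
tcp_rot: [-3.141, -0.063, 0.011]
wrist_force: [0.9, -0.1, -0.1]
width: 0.124
grip_force: 40.3
```

```bash
python3 -c "
from h import *
to([.4085,.0075,.047],-88)"
```

```text
t 8.28 tcp [0.4014 0.0088 0.0501] yang -87.7 -> d [0.0071 0.0015 0.003 ] roll 0.3 q [-0.04 -0.06  2.33 -0.    0.88  1.49]
```

Call:
step_arm(
  commands=[
    {"dx":0,"dy":0,"dz":0.005,"roll":0,"fingers":1},
    {"dx":0,"dy":0,"dz":0.01,"roll":0,"fingers":1},
    {"dx":0,"dy":0,"dz":0.01,"roll":0,"fingers":0.722},
    {"dx":0,"dy":0,"dz":0.015,"roll":0,"fingers":0.72},
    {"dx":-0.001,"dy":0,"dz":0.02,"roll":0,"fingers":0.72},
    {"dx":-0.002,"dy":0,"dz":0.025,"roll":0,"fingers":0.72},
    {"dx":-0.002,"dy":0,"dz":0.025,"roll":0,"fingers":0.72},
  ],
  squeeze=20,
)

```text
time: 9.15
tool_pos: [0.4029, 0.0081, 0.0288]
tcp_rot: [-3.141, -0.061, 0.001]
wrist_force: [-0.2, 0.4, -0.6]
width: 0.143
grip_force: 1.2
```

```bash
python3 - <<'E'
from h import *
to([.4085,.0075,.03],-88)
c,im,d=grab('scene','mat.png');W=cloud(c,d);z=W[...,2];s,p,R=pose()
m=(np.hypot(W[...,0]-p[0]-.045,W[...,1]-p[1])<.05)&(W[...,0]>p[0]+.02)
P=W[m&(z>0)&(z<.06)];k=np.linalg.lstsq(np.c_[P[:,:2]-p[:2],np.ones(len(P))],P[:,2],rcond=None)[0];print(len(P),k,np.percentile(P[:,2],[5,50,95]))
E
```

```text
t 9.15 tcp [0.4029 0.0081 0.0288] yang -87.8 -> d [ 0.0056  0.0008 -0.0012] roll 0.2 q [-0.04 -0.02  2.34 -0.    0.82  1.49]
567 [-0.16527414  0.00076301  0.02222631] [0.00225524 0.01491245 0.01964368]
```

Call:
step_arm(
  commands=[
    {"dx":0,"dy":0,"dz":0.003,"roll":0,"fingers":0.72},
    {"dx":0,"dy":0,"dz":0.003,"roll":0,"fingers":0.4},
    {"dx":0,"dy":0,"dz":0,"roll":0,"fingers":0},
    {"dx":0,"dy":0,"dz":0,"roll":0,"fingers":-0.2},
    {"dx":0,"dy":0,"dz":-0.05,"roll":0,"fingers":-0.2},
    {"dx":0,"dy":0,"dz":-0.1,"roll":0,"fingers":-0.2},
    {"dx":0,"dy":0,"dz":-0.16,"roll":0,"fingers":-0.2},
    {"dx":0,"dy":0,"dz":-0.22,"roll":0,"fingers":-0.2},
  ],
)

```text
time: 10.2
tool_pos: [0.4031, 0.0081, 0.2512]
tcp_rot: [3.141, 0.061, 0.001]
wrist_force: [0.7, -0.5, -0.6]
width: 0.597
grip_force: 0.0
```

```bash
python3 - <<'E'
from h import *
for n in('wrist','scene'):
    c,im,d=grab(n,n+'mat.png');W=cloud(c,d);z=W[...,2];s,p,R=pose()
    h=cv2.cvtColor(im,cv2.COLOR_BGR2HSV)
    m=(np.hypot(W[...,0]-.44,W[...,1]-.0075)<.07)&(h[...,1]<60)&(h[...,2]>80)&(z<.03)
    P=W[m];A=np.c_[P[:,:2]-[.44,.0075],np.ones(len(P))]
    if len(P)>50:
        k=np.linalg.lstsq(A,P[:,2],rcond=None)[0];print(n,len(P),k.round(4),cv2.minEnclosingCircle(P[:,:2].astype(np.float32)))
to([.563,.237,.3],-88)
# pick/brush
for n in('top','scene'):
    f=np.load(n+'0.npz');W=f['W'];x,y,z=np.moveaxis(W,2,0)
    b=(abs(x-.567)<.03)&(y>.215)&(y<.26)
    for lo,hi in((.09,.135),(.137,.165)):
        P=W[b&(z>lo)&(z<hi)];print(n,lo,len(P),P.mean(0).round(4),P.min(0).round(4),P.max(0).round(4))
E
```

```text
wrist 7011 [0.0009 0.0001 0.0147] ((0.4348396956920624, 0.0088954484090209), 0.05254828557372093)
scene 598 [ 0.018  -0.0044  0.0151] ((0.4357600510120392, 0.01031859964132309), 0.05446416512131691)
t 10.3 tcp [0.4082 0.0079 0.2576] yang -87.8 -> d [ 0.1643 -0.2228 -0.0402] roll 0.2 q [-0.04 -0.29  2.1   0.    1.31  1.49]
top 0.09 16 [0.5617 0.2348 0.1087] [0.5398 0.2296 0.0908] [0.5698 0.2525 0.1285]
top 0.137 41 [0.5664 0.237  0.1508] [0.5577 0.2275 0.141 ] [0.5767 0.248  0.1596]
scene 0.09 62 [0.5731 0.2363 0.1117] [0.5655 0.2298 0.0918] [0.5804 0.2453 0.1332]
scene 0.137 50 [0.5727 0.2372 0.1495] [0.5624 0.2275 0.1383] [0.582  0.2475 0.1583]
```

View pics/scenemat.png

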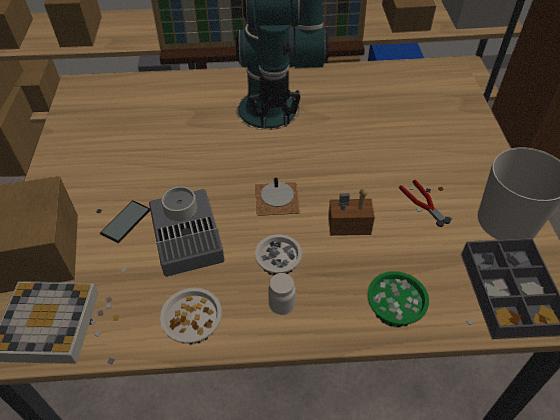

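The scene view shows the lid flat, lug up, at (277,194) on the mat and the uncovered well at (178,203). The pick is next; I'll close the fingers along world x to keep clear of the brush.

Call:
step_arm(
  commands=[
    {"dx":0.021,"dy":-0.028,"dz":-0.01,"roll":-10,"fingers":-0.2},
    {"dx":0.042,"dy":-0.057,"dz":-0.02,"roll":-20,"fingers":-0.2},
    {"dx":0.063,"dy":-0.085,"dz":-0.03,"roll":-30,"fingers":-0.2},
    {"dx":0.085,"dy":-0.113,"dz":-0.04,"roll":-40,"fingers":-0.2},
    {"dx":0.107,"dy":-0.142,"dz":-0.04,"roll":-50,"fingers":-0.2},
    {"dx":0.128,"dy":-0.17,"dz":-0.04,"roll":-60,"fingers":-0.2},
    {"dx":0.149,"dy":-0.198,"dz":-0.04,"roll":-70,"fingers":-0.2},
    {"dx":0.17,"dy":-0.224,"dz":-0.04,"roll":-80,"fingers":-0.2},
  ],
)

```text
time: 11.3
tool_pos: [0.565, 0.2396, 0.2884]
tcp_rot: [-2.36, -2.073, 0.001]
wrist_force: [-0.1, 0.2, 0.6]
width: 0.594
grip_force: 0.0
```

```bash
python3 - <<'E'
from h import *
to([.569,.2375,.30],0)
c,im,d=grab('wrist','w3.png');W=cloud(c,d);np.savez('w3.npz',im=im,W=W);x,y,z=np.moveaxis(W,2,0)
print(proj(c,[[.569,.2375,.155]]))
b=(abs(x-.567)<.035)&(y>.215)&(y<.265)
for lo,hi in((.085,.135),(.137,.165)):
    P=W[b&(z>lo)&(z<hi)]
    if len(P): print(lo,len(P),P.mean(0).round(4),P.min(0).round(4),P.max(0).round(4))
P=W[(abs(z-.08)<.005)&(abs(x-.567)<.08)&(abs(y-.2125)<.1)];print(cv2.minAreaRect(P[:,:2].astype(np.float32)))
E
```

```text
t 11.3 tcp [0.565  0.2396 0.2884] yang -7.4 -> d [-0.0016  0.0043 -0.0116] roll -7.4 q [ 0.36  0.12  1.67 -0.    1.35  0.49]
[[280.60383247 191.74094031]]
0.085 159 [0.5697 0.2466 0.1072] [0.5619 0.2404 0.0861] [0.5769 0.2482 0.1281]
0.137 539 [0.5694 0.2421 0.1507] [0.5586 0.2303 0.1407] [0.58   0.2512 0.1554]
((0.5680041313171387, 0.21462546288967133), (0.12014079838991165, 0.07036065310239792), 87.48546600341797)
```

View pics/w3.png

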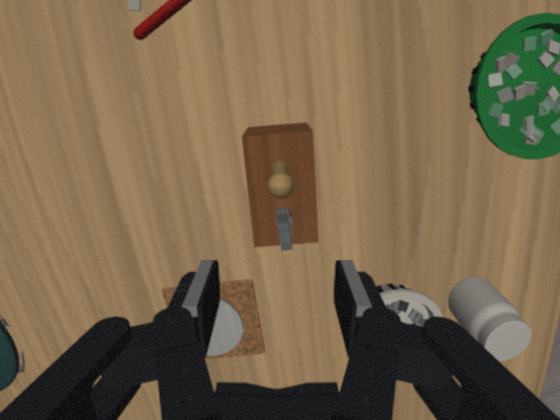

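The wrist view shows the pick's ball at (281,184) and the brush at (285,225). That puts the pick axis at about (0.5693, 0.240).

```bash
python3 -c "
from h import *
to([.5693,.2402,.17],0)"
```

```text
t 11.35 tcp [0.567  0.2426 0.2881] yang -7.0 -> d [-0.0025  0.0025  0.1181] roll -7.0 q [0.36 0.12 1.67 0.   1.35 0.49]
```

Call:
step_arm(
  commands=[
    {"dx":-0.003,"dy":0.0025,"dz":0.03,"roll":-7,"fingers":-0.2},
    {"dx":-0.003,"dy":0.0025,"dz":0.07,"roll":-7,"fingers":-0.2},
    {"dx":-0.003,"dy":0.0025,"dz":0.1,"roll":-7,"fingers":-0.2},
    {"dx":-0.003,"dy":0.0025,"dz":0.1,"roll":-7,"fingers":-0.2},
  ],
)

```text
time: 11.85
tool_pos: [0.564, 0.2342, 0.1853]
tcp_rot: [-2.235, -2.204, 0.011]
wrist_force: [-0.2, 0.3, 0.5]
width: 0.604
grip_force: 0.0
```

```bash
python3 -c "
from h import *
to([.5693,.2402,.098],0)"
```

```text
t 11.85 tcp [0.564  0.2342 0.1853] yang -0.8 -> d [0.0063 0.0058 0.0873] roll -0.8 q [ 0.35  0.18  1.79 -0.    1.18  0.37]
```

Call:
step_arm(
  commands=[
    {"dx":0,"dy":0,"dz":0,"roll":0,"fingers":-0.2},
    {"dx":0,"dy":0,"dz":0,"roll":0,"fingers":-0.2},
  ],
)

```text
time: 12.1
tool_pos: [0.5679, 0.2357, 0.1915]
tcp_rot: [2.235, 2.205, 0.005]
wrist_force: [-0.8, -0.0, 0.3]
width: 0.598
grip_force: 0.0
```

```bash
python3 -c "
from h import *
to([.5693,.2402,.098],0)"
```

```text
t 12.1 tcp [0.5679 0.2357 0.1915] yang -0.8 -> d [0.0044 0.001  0.0935] roll -0.8 q [0.35 0.18 1.78 0.   1.18 0.37]
```

Call:
step_arm(
  commands=[
    {"dx":0.0044,"dy":0.001,"dz":0.02,"roll":-0.8,"fingers":-0.2},
    {"dx":0.0044,"dy":0.001,"dz":0.05,"roll":-0.8,"fingers":-0.2},
    {"dx":0.0044,"dy":0.001,"dz":0.08,"roll":-0.8,"fingers":-0.2},
    {"dx":0.0044,"dy":0.001,"dz":0.093,"roll":-0.8,"fingers":-0.2},
    {"dx":0.0044,"dy":0.001,"dz":0.093,"roll":-0.8,"fingers":-0.2},
    {"dx":0.0044,"dy":0.001,"dz":0.093,"roll":-0.8,"fingers":1},
    {"dx":0.0044,"dy":0.001,"dz":0.093,"roll":-0.8,"fingers":1},
    {"dx":0.0044,"dy":0.001,"dz":0.093,"roll":-0.8,"fingers":1},
  ],
  squeeze=60,
)

```text
time: 13.1
tool_pos: [0.5687, 0.24, 0.0978]
tcp_rot: [2.22, 2.221, 0.004]
wrist_force: [-0.0, -0.2, 3.9]
width: 0.184
grip_force: 58.2
```

```bash
python3 -c "
from h import *
to([.5693,.2402,.098],0)"
```

```text
t 13.1 tcp [0.5687 0.24   0.0978] yang 0.0 -> d [ 0.0002  0.0006 -0.0002] roll 0.0 q [0.36 0.27 1.86 0.   1.01 0.36]
```

Call:
step_arm(
  commands=[
    {"dx":0,"dy":0,"dz":-0.03,"roll":0,"fingers":1},
    {"dx":0,"dy":0,"dz":-0.07,"roll":0,"fingers":1},
    {"dx":0,"dy":0,"dz":-0.12,"roll":0,"fingers":1},
    {"dx":0,"dy":0,"dz":-0.165,"roll":0,"fingers":1},
    {"dx":-0.04,"dy":-0.008,"dz":-0.165,"roll":0,"fingers":1},
    {"dx":-0.09,"dy":-0.018,"dz":-0.165,"roll":0,"fingers":1},
    {"dx":-0.15,"dy":-0.03,"dz":-0.165,"roll":0,"fingers":1},
    {"dx":-0.21,"dy":-0.041,"dz":-0.165,"roll":0,"fingers":1},
  ],
)

```text
time: 14.1
tool_pos: [0.5262, 0.0281, 0.2616]
tcp_rot: [2.219, 2.223, 0.001]
wrist_force: [1.0, -0.2, -0.3]
width: 0.188
grip_force: 58.6
```

```bash
python3 -c "
from h import *
to([.47,-.275,.26],0)"
```

```text
t 14.1 tcp [0.5262 0.0281 0.2616] yang 0.1 -> d [-0.303  -0.0567  0.0016] roll 0.1 q [ 0.01 -0.04  1.88 -0.    1.3   0.  ]
```

Call:
step_arm(
  commands=[
    {"dx":-0.06,"dy":-0.012,"dz":0,"roll":0,"fingers":1},
    {"dx":-0.12,"dy":-0.023,"dz":0,"roll":0,"fingers":1},
    {"dx":-0.18,"dy":-0.034,"dz":0,"roll":0,"fingers":1},
    {"dx":-0.24,"dy":-0.046,"dz":0,"roll":0,"fingers":1},
    {"dx":-0.28,"dy":-0.053,"dz":0,"roll":0,"fingers":1},
    {"dx":-0.3,"dy":-0.057,"dz":0,"roll":0,"fingers":1},
    {"dx":-0.3,"dy":-0.057,"dz":0,"roll":0,"fingers":1},
    {"dx":-0.3,"dy":-0.057,"dz":0,"roll":0,"fingers":1},
  ],
)

```text
time: 15.1
tool_pos: [0.4702, -0.2693, 0.2612]
tcp_rot: [-2.22, -2.222, -0.001]
wrist_force: [0.3, 0.4, -0.6]
width: 0.186
grip_force: 58.6
```

```bash
python3 - <<'E'
from h import *
to([.47,-.275,.26],0)
c,im,d=grab('wrist','w4.png');W=cloud(c,d);np.savez('w4.npz',im=im,W=W,d=d);x,y,z=np.moveaxis(W,2,0);s,p,R=pose()
print('hole guess px',proj(c,[[.526,-.2755,.1]]),'tip guess px',proj(c,[p+[0,0,-.091]]))
r=np.hypot(x-.526,y+.2755)
P=W[(abs(z-.115)<.004)&(r<.055)&(r>.035)];print('rim',len(P),cv2.minEnclosingCircle(P[:,:2].astype(np.float32)),P.min(0),P.max(0))
P=W[(abs(z-.1)<.004)&(r<.035)];print('plate',len(P))
g=(r<.02);P=W[g&(z<.092)];print('below plate',len(P),P.mean(0) if len(P) else'',cv2.minEnclosingCircle(P[:,:2].astype(np.float32)) if len(P) else '')
E
```

```text
t 15.1 tcp [ 0.4702 -0.2693  0.2612] yang 0.1 -> d [-0.0057 -0.0002  0.0012] roll 0.1 q [-0.57 -0.01  1.85  0.    1.3  -0.57]
hole guess px [[338.1894422  187.87608706]] tip guess px [[275.20973297 207.0227481 ]]
rim 2344 ((0.5259743928909302, -0.27551499009132385), 0.047995079308748245) [ 0.47842747 -0.32324535  0.11101257] [ 0.57392868 -0.2280354   0.11713786]
plate 4409
below plate 222 [ 0.52995199 -0.2812069   0.07608403] ((0.5302345752716064, -0.28244850039482117), 0.00952212605625391)
```

View pics/w4.png

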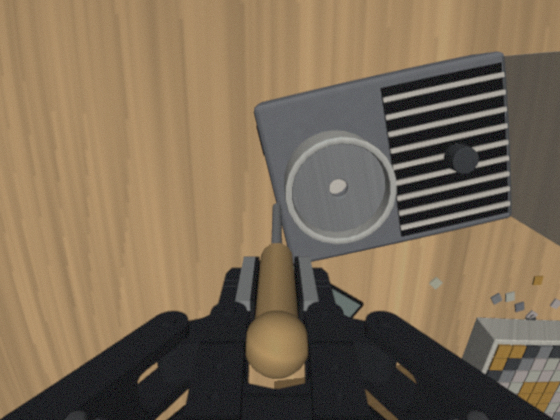

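The wrist view shows the hole with the white button at (338,186), centred in the well, and the pick tip at about (276,205), as predicted for a straight pick. The rim fit gives (0.526, -0.2755) with a 48 mm radius, which matches the well.

Call:
step_arm(
  commands=[
    {"dx":-0.003,"dy":0.02,"dz":0,"roll":0,"fingers":1},
    {"dx":-0.006,"dy":0.045,"dz":0,"roll":0,"fingers":1},
    {"dx":-0.006,"dy":0.056,"dz":0,"roll":0,"fingers":1},
    {"dx":-0.006,"dy":0.056,"dz":0.015,"roll":0,"fingers":1},
    {"dx":-0.006,"dy":0.056,"dz":0.03,"roll":0,"fingers":1},
    {"dx":-0.006,"dy":0.056,"dz":0.03,"roll":0,"fingers":1},
    {"dx":-0.006,"dy":0.056,"dz":0.03,"roll":0,"fingers":1},
  ],
)

```text
time: 16.02
tool_pos: [0.5255, -0.2764, 0.231]
tcp_rot: [-2.221, -2.221, 0.0]
wrist_force: [-0.9, -0.2, -1.6]
width: 0.184
grip_force: 58.6
```

```bash
python3 - <<'E'
from h import *
to([.526,-.2755,.195],0)
c,im,d=grab('wrist');s,p,R=pose();print('hole',proj(c,[[.526,-.2755,.1]]),'tip',proj(c,[p+[0,0,-.091]]))
c2,im2,d2=grab('scene');print('scene hole',proj(c2,[[.526,-.2755,.1]]),'tip',proj(c2,[p+[0,0,-.091]]))
u,v=proj(c2,[[.526,-.2755,.115]])[0].astype(int)
cv2.imwrite('pics/w5.png',np.hstack([cv2.resize(im[110:250,200:350],(600,560))[:, :400*1],cv2.resize(im2[v-70:v+70,u-50:u+50],(400,560))]))
E
```

```text
t 16.02 tcp [ 0.5255 -0.2764  0.231 ] yang 0.0 -> d [0.0009 0.0005 0.036 ] roll 0.0 q [-0.53  0.11  1.78 -0.    1.25 -0.53]
hole [[276.00279179 189.64893859]] tip [[275.71917362 207.81426944]]
scene hole [[178.88196887 201.60444056]] tip [[176.26314908 191.90455452]]
```

View pics/w5.png

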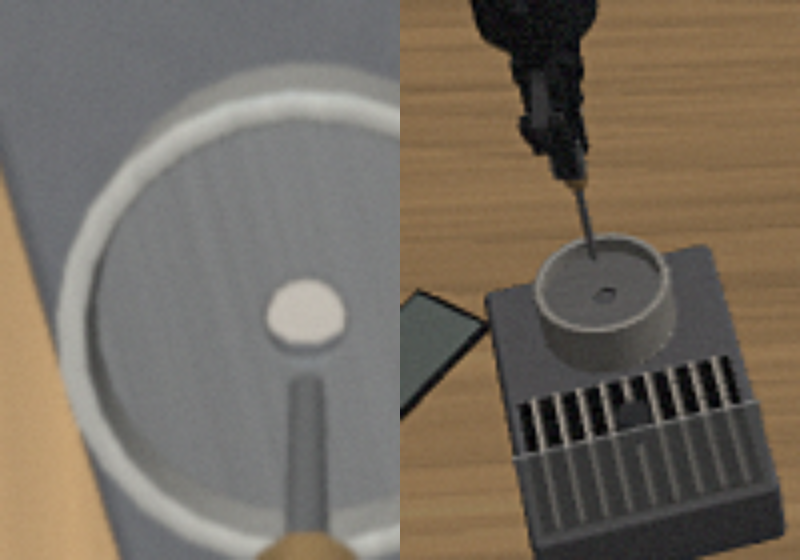

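The left crop shows the tip just in front of the hole in line with it, at (305,378) against (306,315). The scene half agrees to about 2 mm. Going in.

Call:
step_arm(
  commands=[
    {"dx":0.001,"dy":0.0005,"dz":0.015,"roll":0,"fingers":1},
    {"dx":0.001,"dy":0.0005,"dz":0.03,"roll":0,"fingers":1},
    {"dx":0.001,"dy":0.0005,"dz":0.04,"roll":0,"fingers":1},
    {"dx":0.001,"dy":0.0005,"dz":0.05,"roll":0,"fingers":1},
    {"dx":0.001,"dy":0.0005,"dz":0.05,"roll":0,"fingers":1},
  ],
)

```text
time: 16.75
tool_pos: [0.5258, -0.2749, 0.1798]
tcp_rot: [-2.219, -2.221, 0.001]
wrist_force: [0.5, 0.4, -0.2]
width: 0.184
grip_force: 58.6
```

Call:
step_arm(
  commands=[
    {"dx":0,"dy":0,"dz":0.005,"roll":0,"fingers":1},
    {"dx":0,"dy":0,"dz":0.01,"roll":0,"fingers":1},
    {"dx":0,"dy":0,"dz":0.014,"roll":0,"fingers":1},
    {"dx":0,"dy":0,"dz":0.014,"roll":0,"fingers":1},
  ],
)

```text
time: 17.25
tool_pos: [0.5268, -0.2755, 0.1676]
tcp_rot: [2.22, 2.222, 0.0]
wrist_force: [-0.6, 0.1, 1.9]
width: 0.183
grip_force: 58.8
```

Call:
step_arm(
  commands=[
    {"dx":0,"dy":0,"dz":0.003,"roll":0,"fingers":1},
    {"dx":0,"dy":0,"dz":0.006,"roll":0,"fingers":1},
    {"dx":0,"dy":0,"dz":0.008,"roll":0,"fingers":1},
    {"dx":0,"dy":0,"dz":0.008,"roll":0,"fingers":1},
    {"dx":0,"dy":0,"dz":0.008,"roll":0,"fingers":1},
  ],
  squeeze=80,
)

```text
time: 17.88
tool_pos: [0.5275, -0.2761, 0.1632]
tcp_rot: [2.218, 2.22, 0.001]
wrist_force: [-4.4, 1.4, 17.6]
width: 0.181
grip_force: 79.7
```

Call:
step_arm(
  commands=[
    {"dx":0,"dy":0,"dz":-0.001,"roll":0,"fingers":1},
    {"dx":0,"dy":0,"dz":-0.001,"roll":0,"fingers":1},
    {"dx":0,"dy":0,"dz":-0.001,"roll":0,"fingers":1},
    {"dx":0,"dy":0,"dz":-0.001,"roll":0,"fingers":1},
    {"dx":0,"dy":0,"dz":-0.001,"roll":0,"fingers":1},
    {"dx":0,"dy":0,"dz":-0.001,"roll":0,"fingers":1},
    {"dx":0,"dy":0,"dz":-0.001,"roll":0,"fingers":1},
    {"dx":0,"dy":0,"dz":-0.001,"roll":0,"fingers":1},
  ],
)

```text
time: 18.88
tool_pos: [0.5273, -0.276, 0.1633]
tcp_rot: [2.219, 2.221, 0.0]
wrist_force: [-4.1, 2.2, 14.1]
width: 0.181
grip_force: 78.7
```

```bash
python3 -c "
from workcell import *
print(finish_job())"
```

```text
the job is handed in; nothing more can be done
None
```

I handed the job in at about 19 s of the 61 s allowed; the lid lies flat, lug up, about 10 mm off the mat's centre, and the arm still holds the pick with about 14 N on the reset button, which appears bottomed out. The hand-in returned no verdict.

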